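# Load the cheese order and roll it into the dispatch bay

## Robot

A 6-joint arm with a two-finger parallel gripper is mounted at the origin on the work surface. World frame = base frame: x ahead of the robot, y to its left, z up, the work surface at z = 0. Lengths are in m, angles in degrees, forces in N, time in s.
With the tool pointing down it reaches from about 0.3 to 0.75 m from the base axis. Payload 8.5 kg.
Tool frame: the origin (TCP) lies on the centre line of the jaws, within the pads' length; the fingertips stand 17 mm ahead of it and the grasp point (between the pads) lies 2 mm behind it (env.tcp_to_tips is the distance from the TCP to the fingertips, in m); z points along the fingers, y is the line along which they close (so a half turn about z gives the same grasp; the last joint's range is limited). The gripper opens to 85 mm and grips with 20 to 120 N. Pads are 22 mm wide; open, the fingers measure 114 mm over their backs; the gripper's body (76 mm by 85 mm) begins 54 mm behind the grasp point. The pads swing forward as they close: fully open they stand 13 mm farther back than shut.
Start: joints at [58.711, 21.807, 74.336, -0, 83.858, -12.336], TCP at [0.179, 0.52, 0.248] pointing down, gripper open.
Joint ranges: [-178.18, 178.18], [-50.72, 133.34], [12.68, 142.11], [-81.47, 261.47], [9.98, 163.14], [-165.26, 165.26]. Speed limits (degrees/s): [136.94, 136.94, 180, 180, 180, 180].

## Interface

Orientations are given as a 3x3 rotation matrix whose columns are the frame's x, y, z axes.
In Python, from rig import env gives the robot as it stands. The module is installed in compiled form; this text tells all that it offers.
- The arm moves only by the shell command python3 -m pendant 'ROWS' [FORCE]. ROWS is JSON, a list of rows, each a list of 7 numbers: the opening, from 0 (shut) to 1 (fully open), then the shift along the tool's x, y, z in m, then the turn, a rotation vector about the tool's x, y, z in rad. A call has 1 to 5 rows; each row is the pose to reach, as a shift and turn from the pose commanded when the call began, along the tool's axes at that moment; what a row does not reach only later rows make up. A row lasts 1/8 s, in which the tool goes at most 62.5 mm and 10.7 degrees, less where a joint would pass 70% of its speed; a pose out of reach is approached as far as the arm can. A call with a gripper value outside its range is refused whole. The fingers move at their own pace and stop on an object; FORCE is the grip in N (left out, the last holds). Time passes only in rows, so rows that repeat a pose let the fingers close. It gives the time, the measured TCP pose, the force, the opening and the grip force at its end, in the units of the state.
- env.observe(): the state, without advancing time (a new reading comes with each control period).
- env.get_image(name): name is "scene" or "side" or "wrist"; returns a dict with "image" (400x640x3 uint8, blue, green, red), "fx", "fy", "cx", "cy" (pixels), "pose" (4x4, takes a point from camera to world coordinates). Camera axes: x right, y up, looking along -z (the intrinsics and any distortion apply to the point x, -y, -z); pixel columns grow to the right and rows downward; lengths in m; the calibration is good to about 2 mm. A picture is of the moment at which its call begins. There is no depth.
- env.close_job(): hands the job in; it is judged then, once.
Trained networks look in the newest picture that a camera, given by its name, has taken for a name from the list of things; names that differ only in an ending like _2 or _b are one class to them, and where a whole thing is asked for, a point or a joint stands for the part that bears it (a point fixed in the world has none). Each returns a list of dicts, best first, with "conf" (0 to 1); they miss things now and then, are a little off and sometimes report something else, mostly with a low value. They report only what shows in the picture. A call takes as long as a camera call. They do not tell look-alikes from the thing itself.
- env.find_in(camera, thing): "bbox" ([centre column, centre row, width, height] in pixels, round what is visible of it).
- env.trace(camera, thing): "mask" (400x640 bool, what is visible of it) and "bbox" ([centre column, centre row, width, height] in pixels, round what is visible of it).
- env.tip_of(camera, thing): "centre" ([column, row] in pixels: a listed point, or the origin of a listed thing).
The state is a dict: "time_s": time; "q": joint angles; "qvel": joint speeds; "joint_efforts": joint torques, N m; "position": TCP position; "tool_rot": TCP orientation; "ft_force": force on the tool from outside, world axes, zero at the start; "wrist_torque": the same for the moment, N m; "grip_width": finger opening in m; "gripper_force": force on a finger pad.
Only numpy, scipy, OpenCV 4.12 (cv2) and the standard library are available. Lean on these libraries where they do the work, as an engineer would, in place of code of your own. Each camera call takes 0.05 s, during which the arm holds its last target. There are 200 camera calls.

## Task

Stand the yellow cheese with the holes upright in the cardboard carton while the carton waits on the infeed rollers, setting it down rather than dropping it, and let go. Then push the carton slowly along the rollers, without lifting or shoving it, until it is fully home against the back of the wooden bay, and swing the red bar fully closed behind it. Leave the orange cheese, the honey jar and the spatula where they are.

Things in the scene. Friction and masses are not known exactly. Their poses are not given: they have to be found in the camera images.
- track: Fixed roller track with a wooden bay at its end, 540 mm long. Origin at table level under its middle. x = pushing direction (infeed to bay, roughly world +y), y across (roughly towards the robot), z up. Free-turning rollers across it (22 mm diameter, 31 mm apart, slight drag) from x=-248 to +245 mm, tops 60 mm above the table. Side rails 122 mm apart inside, tops 85 mm above the table.
- bay_mouth (a point): Middle of the bay mouth at roller-top height (60 mm), x=90 mm in the track's frame; axes as the track. Steel posts, 90 mm tall, flank it at y=+84 (hinge) and y=-82 (catch). Beyond it the bay's low slatted wooden side walls stand outside the rails from x=110 on, tops 104 mm above the table. The rollers go on inside.
- bay_stop (a point): Middle of the bay's wooden back board, on its inner face, at roller-top height (60 mm), x=255 mm in the track's frame; board top 128 mm above the table. Axes as the track. When the carton is home its front wall touches this board, so its origin is 75 mm short of this point.
- carton: Open-topped cardboard carton, 150 (its x) x 110 (its y) x 50 mm high, walls and floor 4 mm, about 0.22 kg, standing loose on the infeed rollers between the rails, 6 mm play each side. Origin at the centre of its underside; x along the track towards the bay (long side), z up. Inside it measures 142 x 102 mm.
- yellow_cheese: Block of yellow cheese with brownish holes and a brown rind at one end, 90 (its x) x 46 (its y) x 75 mm high, about 0.3 kg, standing loose on the dark wooden board, whose top is 20 mm above the table. Origin at the centre of its underside, z up. Grip it across the 46 mm side from above.
- orange_cheese: Block of orange cheese with black wax ends, same size and frame as the yellow one, on the same board; the two may have changed places. To be left alone.
- bar (a joint): Angle of the red retaining bar about its vertical hinge: 0 = closed, lying straight across the bay mouth against a stop; 1.57 = parallel to the track beside the rail, pointing to the infeed; up to 2.3 = pointing outwards. Starts open, 1.65 to 2.1. Stiff hinge (0.12 N m friction): it stays where it is left. Seen from above it closes anticlockwise.
- bar_hinge (a point): Hinge of the red bar, 100 mm above the table, at x=90, y=+84 in the track's frame. The bar is 168 mm long, 12 mm wide, 16 mm high (92 to 108 mm above the table).
- bar_knob (a point): Middle of the black round knob standing up from the red bar, 126 mm above the table, 115 mm from the hinge. The knob is 20 mm in diameter and 36 mm tall (108 to 144 mm above the table); it does not turn on the bar. With the bar closed it is at x=90, y=-31 in the track's frame, and the bar's face clears a carton that is home by 9 mm.
- honey_jar: Amber glass honey jar with a brass lid, 64 mm in diameter, 85 mm high, to the robot's left; origin at the centre of its underside. To be left alone.
- spatula: Spatula with a black handle, 200 mm long and some 15 mm high, lying on the table between the robot and the track. To be left alone.
Mind the look-alikes: they are no part of the job. What is meant by the carton is not green or turquoise, and is the larger of those in its own colour.

How it is judged:
By the outcome, as a careful person would: the job done as asked, in the order asked, and still so for the second after the job is handed in, with the robot touching nothing.
It also fails if it takes over 67 s, if anything falls off the work surface, if the arm or the gripper's body presses on something with over 40 N, if the wrist force passes 120 N, or if a joint passes its speed limit or range.

## Working session

There is one attempt and no reset: what is moved stays moved. The work goes in short steps, Python scripts to look and compute and a shell command to move; the robot and the scene stay as the last step left them, time stands still between calls to the robot, and variables do not carry over. Pictures are saved under pics/ and viewed, at most 12 in all, crops included, and the job is handed in when it is done.

```bash
mkdir -p pics; cat > h.py <<'E'
import numpy as np, cv2
from rig import env
def ray(im,u,v):
    d=np.array([(u-im['cx'])/im['fx'],-(v-im['cy'])/im['fy'],-1.]);P=np.array(im['pose'])
    return P[:3,3],P[:3,:3]@d
def at(im,u,v,z):
    o,d=ray(im,u,v);return o+d*(z-o[2])/d[2]
def px(im,p):
    P=np.array(im['pose']);c=P[:3,:3].T@(np.array(p)-P[:3,3])
    return np.array([im['cx']-im['fx']*c[0]/c[2], im['cy']+im['fy']*c[1]/c[2]])
E
python3 - <<'E'
from h import *
s=env.observe();print(s['time_s'],s['position'],np.round(s['tool_rot'],3).tolist(),s['grip_width'])
for n in ['scene','side']:
    im=env.get_image(n);cv2.imwrite(f'pics/{n}0.png',im['image']);print(n,{k:im[k] for k in im if k not in('image','pose')},np.round(im['pose'],3).tolist())
    for t,z in [('carton',.06),('yellow_cheese',.02),('orange_cheese',.02),('bar_knob',.126),('bar_hinge',.1),('bay_mouth',.06),('bay_stop',.06),('track',0),('honey_jar',0),('spatula',0)]:
        for r in env.tip_of(n,t)[:3]:
            print(t,round(r['conf'],2),np.round(r['centre']),np.round(at(im,*r['centre'],z),3))
E
```

```text
0.0 [0.1784858  0.51991356 0.24769812] [[-0.946, 0.325, -0.001], [0.325, 0.946, -0.001], [0.0, -0.002, -1.0]] 0.08555968252218571
scene {'fx': 464.48445621222896, 'fy': 464.48445621222896, 'cx': 318.32148252150614, 'cy': 201.3385290637902} [[-0.832, -0.366, 0.416, 1.074], [0.554, -0.56, 0.616, 0.858], [0.008, 0.743, 0.669, 0.996], [0.0, 0.0, 0.0, 1.0]]
carton 0.89 [338. 137.] [ 0.245 -0.25   0.06 ]
carton 0.78 [256. 200.] [ 0.646 -0.113  0.06 ]
carton 0.75 [357. 336.] [0.674 0.428 0.06 ]
yellow_cheese 0.92 [304. 176.] [ 0.439 -0.169  0.02 ]
bar_knob 0.76 [300. 176.] [ 0.518 -0.065  0.126]
bar_hinge 0.61 [320. 203.] [0.517 0.044 0.1  ]
bay_mouth 0.69 [294. 232.] [0.62  0.066 0.06 ]
bay_stop 0.68 [334. 267.] [0.599 0.232 0.06 ]
bay_stop 0.25 [304. 178.] [ 0.469 -0.123  0.06 ]
track 0.84 [274. 229.] [ 0.633 -0.028  0.   ]
honey_jar 0.7 [400. 273.] [0.431 0.31  0.   ]
spatula 0.58 [354. 226.] [0.426 0.092 0.   ]
side {'fx': 408.1610663840876, 'fy': 408.1610663840876, 'cx': 319.3016503107467, 'cy': 203.02667542761324} [[0.981, 0.12, -0.152, 0.316], [-0.194, 0.627, -0.755, -0.938], [0.005, 0.77, 0.638, 0.932], [0.0, 0.0, 0.0, 1.0]]
carton 0.97 [370. 243.] [ 0.638 -0.119  0.06 ]
carton 0.92 [230. 326.] [ 0.219 -0.328  0.06 ]
carton 0.85 [333. 162.] [0.625 0.326 0.06 ]
yellow_cheese 0.58 [309. 279.] [ 0.438 -0.187  0.02 ]
orange_cheese 0.69 [303. 324.] [ 0.399 -0.329  0.02 ]
bar_knob 0.73 [328. 217.] [ 0.523 -0.052  0.126]
bar_knob 0.42 [344. 206.] [ 0.579 -0.012  0.126]
bar_hinge 0.52 [324. 199.] [0.534 0.066 0.1  ]
bay_mouth 0.87 [346. 206.] [0.61  0.064 0.06 ]
bay_stop 0.97 [335. 179.] [0.607 0.216 0.06 ]
bay_stop 0.18 [281. 182.] [0.414 0.234 0.06 ]
track 0.68 [358. 240.] [ 0.625 -0.04   0.   ]
track 0.2 [328. 217.] [ 0.552  0.085 -0.   ]
honey_jar 0.92 [281. 185.] [0.417 0.297 0.   ]
spatula 0.84 [291. 221.] [0.426 0.089 0.   ]
```

View pics/scene0.png

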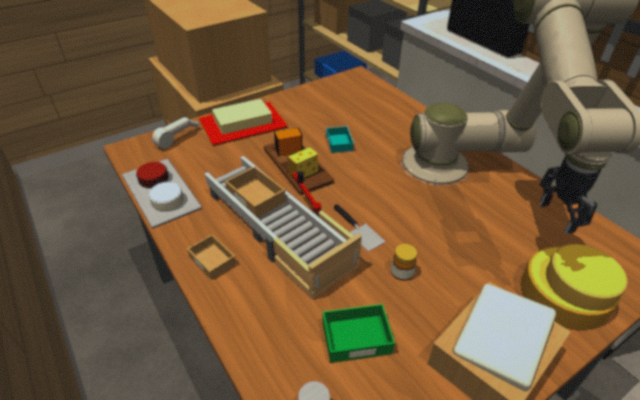

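View pics/side0.png

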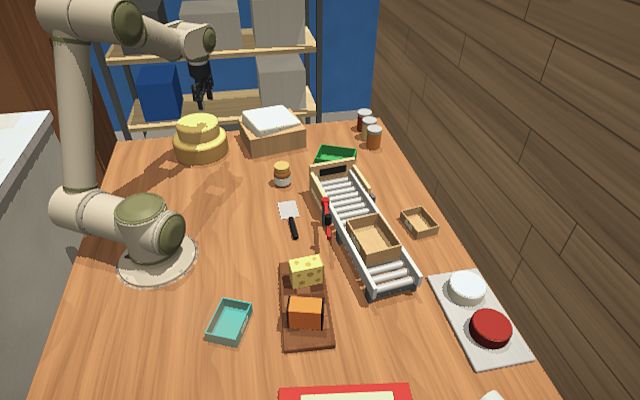

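The scene picture shows the carton at (256,190), yellow cheese at (303,162) and red bar from (320,205) to (297,175). The side view agrees: carton (370,240), cheese (306,272), knob about (328,217). I'll go above the cheese.

```bash
python3 -m pendant '[[1,-0.032,-0.038,-0.002,0,0,0],[1,-0.064,-0.077,-0.004,0,0,0],[1,-0.096,-0.115,-0.006,0,0,0],[1,-0.128,-0.154,-0.008,0,0,0],[1,-0.158,-0.192,-0.01,0,0,0]]'
python3 -m pendant '[[1,-0.032,-0.038,-0.002,0,0,0],[1,-0.064,-0.077,-0.004,0,0,0],[1,-0.096,-0.115,-0.006,0,0,0],[1,-0.128,-0.154,-0.008,0,0,0],[1,-0.158,-0.192,-0.01,0,0,0]]'
python3 -m pendant '[[1,-0.032,-0.038,-0.002,0,0,-0.07],[1,-0.064,-0.077,-0.004,0,0,-0.14],[1,-0.096,-0.115,-0.006,0,0,-0.2],[1,-0.128,-0.154,-0.008,0,0,-0.27],[1,-0.158,-0.192,-0.01,0,0,-0.33]]'
python3 - <<'E'
from h import *
s=env.observe();print(s['time_s'],s['position'],np.round(s['tool_rot'],3).tolist(),s['q'])
im=env.get_image('wrist');cv2.imwrite('pics/w0.png',im['image']);print(np.round(im['pose'],3).tolist(),im['fx'])
for t,z in [('carton',.06),('yellow_cheese',.02),('orange_cheese',.02),('bar_knob',.126),('bar_hinge',.1),('bay_mouth',.06),('track',0)]:
    for r in env.tip_of('wrist',t)[:3]:
        print(t,round(r['conf'],2),np.round(r['centre']),np.round(at(im,*r['centre'],z),3))
E
```

```text
time_s: 1.72
position: [0.266, 0.2858, 0.2585]
tool_rot: [[-0.946, 0.325, 0.001], [0.325, 0.946, 0.0], [-0.001, 0.0, -1.0]]
ft_force: [0.0, -0.5, 0.0]
grip_width: 0.0852
gripper_force: 0.0
time_s: 2.35
position: [0.3531, 0.0527, 0.2686]
tool_rot: [[-0.946, 0.325, 0.001], [0.325, 0.946, -0.0], [-0.001, 0.0, -1.0]]
ft_force: [1.0, 0.3, -1.0]
grip_width: 0.0851
gripper_force: 0.0
time_s: 2.98
position: [0.4402, -0.1803, 0.2784]
tool_rot: [[-1.0, -0.001, 0.0], [-0.001, 1.0, -0.0], [-0.0, -0.0, -1.0]]
ft_force: [0.6, 1.2, -0.0]
grip_width: 0.0854
gripper_force: 0.0
2.975 [ 0.44020798 -0.18032791  0.2784301 ] [[-1.0, -0.001, 0.0], [-0.001, 1.0, -0.0], [-0.0, -0.0, -1.0]] [-3.65780489e+01  1.30115580e+01  8.22069255e+01  3.81605838e-03
  8.47664616e+01 -1.26629386e+02]
[[-0.001, -0.957, -0.289, 0.367], [1.0, -0.001, -0.0, -0.181], [-0.0, -0.289, 0.957, 0.404], [0.0, 0.0, 0.0, 1.0]] 327.993247344109
carton 0.9 [362. 338.] [ 0.644 -0.124  0.06 ]
yellow_cheese 0.78 [312. 162.] [ 0.43  -0.187  0.02 ]
orange_cheese 0.94 [190. 140.] [ 0.404 -0.328  0.02 ]
bar_knob 0.91 [440. 274.] [ 0.519 -0.065  0.126]
bay_mouth 0.81 [514. 318.] [0.615 0.06  0.06 ]
```

View pics/w0.png

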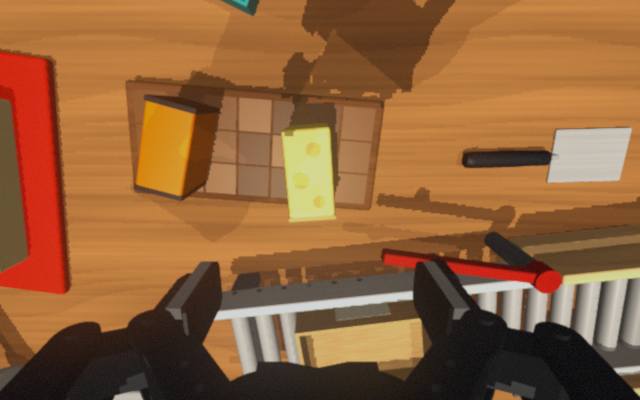

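The wrist view shows the cheese's top face with corners at about (283,131), (329,127), (335,218), (290,220). The bar runs from the hinge at (547,280) to its tip at (385,257), and the near rail from (235,312) to (520,285).

```bash
python3 - <<'E'
from h import *
im=env.get_image('wrist')
c=np.array([at(im,*p,.095)[:2] for p in [(283,131),(329,127),(335,218),(290,220)]])
print(np.round(c,3).tolist(),c.mean(0))
m=env.trace('wrist','yellow_cheese')[0]['mask']
a=(c[3]+c[2]-c[0]-c[1]);print('x-dir angle',np.degrees(np.arctan2(a[1],a[0])),np.linalg.norm(a)/2)
b=(c[1]+c[2]-c[0]-c[3]);print('y-dir',np.degrees(np.arctan2(b[1],b[0])),np.linalg.norm(b)/2)
h=at(im,547,281,.108);t=at(im,386,257,.108);k=at(im,491,238,.144);print('hinge',h,'tip',t,np.linalg.norm(h-t),'knobtop',k,np.linalg.norm(k[:2]-h[:2]))
r1=at(im,235,306,.085);r2=at(im,415,294,.085);print('rail',r1,r2,np.degrees(np.arctan2(*(r2-r1)[[1,0]])))
k=at(im,440,262,.095)
E
```

```text
[[0.388, -0.21], [0.385, -0.167], [0.473, -0.16], [0.475, -0.205]] [ 0.43035596 -0.18551344]
x-dir angle 3.7092628797384015 0.08782204270060669
y-dir 93.7625150437794 0.043718498607539305
hinge [0.53605666 0.05503884 0.108     ] tip [ 0.50943224 -0.10981016  0.108     ] 0.1669851925892113 knobtop [ 0.47416603 -0.02951858  0.144     ] 0.10478744554673834
rail [ 0.58087487 -0.27000816  0.085     ] [ 0.56548177 -0.06965352  0.085     ] 94.39336262349136
```

```bash
python3 -m pendant '[[1,0.005,-0.003,0.03,0,0,-0.03],[1,0.01,-0.005,0.07,0,0,-0.065],[1,0.01,-0.005,0.12,0,0,-0.065],[1,0.01,-0.005,0.165,0,0,-0.065],[1,0.01,-0.005,0.2,0,0,-0.065]]'
python3 -m pendant '[[1,0,0,0,0,0,0],[0.3,0,0,0,0,0,0],[0.3,0,0,0,0,0,0],[0.3,0,0,0,0,0,0],[0.3,0,0,0,0,0,0]]' 40
python3 -m pendant '[[0.3,0,0,0,0,0,0],[0.3,0,0,0,0,0,0]]'
```

```text
time_s: 4.1
position: [0.4296, -0.1829, 0.077]
tool_rot: [[-0.998, -0.065, -0.0], [-0.065, 0.998, 0.0], [0.0, 0.0, -1.0]]
ft_force: [0.2, 0.1, -0.1]
grip_width: 0.0857
gripper_force: 0.0
time_s: 4.72
position: [0.4306, -0.1842, 0.0799]
tool_rot: [[-0.998, -0.064, 0.003], [-0.064, 0.998, -0.002], [-0.003, -0.003, -1.0]]
ft_force: [-0.4, -0.7, 7.2]
grip_width: 0.0454
gripper_force: 40.8
time_s: 4.97
position: [0.4306, -0.1842, 0.0799]
tool_rot: [[-0.998, -0.064, 0.003], [-0.064, 0.998, -0.002], [-0.003, -0.003, -1.0]]
ft_force: [-0.5, -1.4, 7.5]
grip_width: 0.0456
gripper_force: 40.8
```

```bash
python3 -m pendant '[[0.3,0,0,-0.01,0,0,0],[0.3,0,0,-0.04,0,0,0],[0.3,0,0,-0.09,0,0,0],[0.3,0,0,-0.14,0,0,0],[0.3,0,0,-0.19,0,0,0]]'
python3 -m pendant '[[0.3,-0.04,0.01,0,0,0,0.17],[0.3,-0.08,0.02,0,0,0,0.34],[0.3,-0.12,0.03,0,0,0,0.51],[0.3,-0.16,0.04,0,0,0,0.68],[0.3,-0.205,0.051,0,0,0,0.85]]'
python3 -m pendant '[[0.3,0,0,0,0,0,0.17],[0.3,0,0,0,0,0,0.34],[0.3,0,0,0,0,0,0.51],[0.3,0,0,0,0,0,0.65],[0.3,0,0,0,0,0,0.71]]'
python3 - <<'E'
from h import *
s=env.observe();print(s['time_s'],s['position'],np.round(s['tool_rot'],3).tolist(),s['q'],s['grip_width'])
for n in ['wrist','side','scene']:
  im=env.get_image(n);cv2.imwrite(f'pics/{n}1.png',im['image'])
  for t,z in [('carton',.06),('yellow_cheese',.2),('bay_mouth',.06),('bay_stop',.06),('bar_knob',.126)]:
    for r in env.tip_of(n,t)[:2]:
        print(n,t,round(r['conf'],2),np.round(r['centre']),np.round(at(im,*r['centre'],z),3))
E
```

```text
time_s: 5.6
position: [0.4293, -0.183, 0.2708]
tool_rot: [[-0.998, -0.064, 0.0], [-0.064, 0.998, -0.0], [-0.0, -0.0, -1.0]]
ft_force: [0.2, 0.2, -2.1]
grip_width: 0.0453
gripper_force: 41.7
time_s: 6.22
position: [0.6318, -0.1188, 0.2691]
tool_rot: [[-0.703, 0.711, -0.0], [0.711, 0.703, 0.0], [0.0, -0.0, -1.0]]
ft_force: [0.4, -0.8, -2.1]
grip_width: 0.0458
gripper_force: 42.0
time_s: 6.85
position: [0.6307, -0.1192, 0.2689]
tool_rot: [[-0.072, 0.997, -0.001], [0.997, 0.072, 0.0], [0.0, -0.001, -1.0]]
ft_force: [0.2, -0.4, -2.4]
grip_width: 0.0457
gripper_force: 42.1
6.85 [ 0.63067345 -0.11922559  0.26891202] [[-0.072, 0.997, -0.001], [0.997, 0.072, 0.0], [0.0, -0.001, -1.0]] [-2.12556931e+01  3.07819847e+01  5.58353526e+01  5.62364015e-03
  9.34175810e+01 -2.53937494e+01] 0.045659299022959184
wrist carton 0.78 [509.  90.] [ 0.809 -0.019  0.06 ]
wrist carton 0.54 [182. 114.] [ 0.494 -0.064  0.06 ]
wrist yellow_cheese 0.69 [319. 232.] [ 0.632 -0.123  0.2  ]
side carton 0.88 [417. 225.] [ 0.805 -0.071  0.06 ]
side carton 0.75 [231. 328.] [ 0.22  -0.333  0.06 ]
side yellow_cheese 0.68 [371. 205.] [ 0.63  -0.108  0.2  ]
side bay_mouth 0.63 [346. 205.] [0.61 0.07 0.06]
side bay_stop 0.91 [335. 176.] [0.609 0.232 0.06 ]
side bay_stop 0.25 [290. 218.] [0.416 0.036 0.06 ]
side bar_knob 0.82 [325. 220.] [ 0.51  -0.063  0.126]
scene carton 0.93 [209. 260.] [0.862 0.034 0.06 ]
scene carton 0.89 [358. 339.] [0.675 0.435 0.06 ]
scene yellow_cheese 0.89 [256. 160.] [ 0.63  -0.116  0.2  ]
scene yellow_cheese 0.23 [254. 202.] [0.718 0.04  0.2  ]
scene bay_mouth 0.77 [292. 232.] [0.624 0.063 0.06 ]
scene bay_stop 0.8 [332. 267.] [0.602 0.229 0.06 ]
scene bar_knob 0.55 [300. 176.] [ 0.517 -0.066  0.126]
```

View pics/wrist1.png

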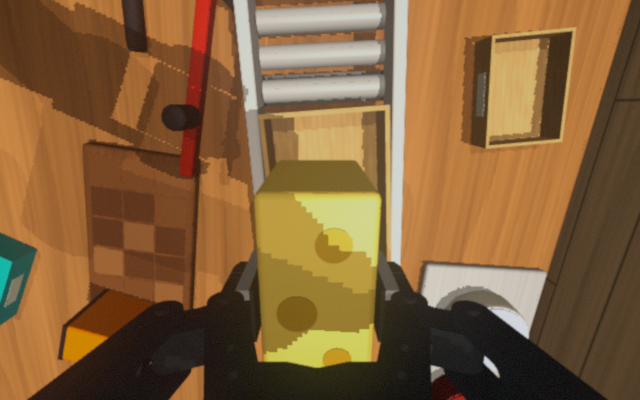

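The wrist view shows the front of the carton: its front top edge runs from (261,115) to (389,107). The rails are at columns 245 and 395, and the held cheese is straight.

```bash
python3 - <<'E'
from h import *
im=env.get_image('wrist')
a=at(im,261,114,.11);b=at(im,389,106,.11);d=a-b;print(a,b,np.linalg.norm(d))
n=np.array([d[1],-d[0]])/np.linalg.norm(d[:2]);
if n[1]<0:n=-n
print('carton x dir',n,'centre',(a+b)[:2]/2-.075*n)
u=np.array([-.077,.997]);print('with track dir',(a+b)[:2]/2-.075*u)
for p in [(258,10),(262,92),(385,14),(384,82)]: print(at(im,*p,.06))
for z in (.085,): print([np.round(at(im,*p,z)[:2],4).tolist() for p in [(251,3),(260,180),(388,3),(392,240)]])
E
```

```text
[ 0.57965907 -0.05677851  0.11      ] [ 0.685251   -0.04241669  0.11      ] 0.10656414302978412
carton x dir [-0.1347716   0.99087669] centre [ 0.64256291 -0.12391335]
with track dir [ 0.63823004 -0.1243726 ]
[0.56648136 0.03170838 0.06      ]
[ 0.57195165 -0.0380349   0.06      ]
[0.6810795  0.03711299 0.06      ]
[ 0.68791261 -0.02023935  0.06      ]
[[0.565, 0.0305], [0.5762, -0.119], [0.6783, 0.0391], [0.7116, -0.1712]]
```

```bash
python3 - <<'E'
import cv2
a=cv2.imread('pics/wrist1.png')[0:200,200:420];cv2.imwrite('pics/c1.png',cv2.resize(a,None,fx=3,fy=3,interpolation=cv2.INTER_CUBIC)[:600])
E
```

```text
(no output)
```

View pics/c1.png

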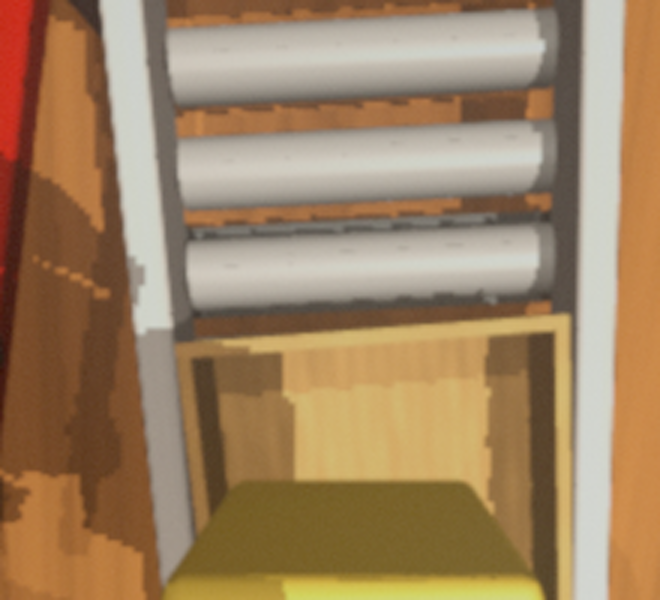

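```bash
python3 - <<'E'
from h import *
im=env.get_image('wrist')
f=lambda u,v,z: at(im,200+u/3,v/3,z)[:2]
def show(n,p,q): d=q-p;print(n,np.round(p,4),np.round(q,4),round(np.degrees(np.arctan2(d[1],d[0])),1),np.linalg.norm(d))
show('front',f(177,343,.11),f(570,317,.11))
show('railL in',f(172,325,.085),f(145,0,.085));show('railR in',f(577,400,.085),f(582,0,.085))
show('railR out',f(605,580,.085),f(624,0,.085));show('railL out',f(158,575,.085),f(102,0,.085))
show('roll1',f(167,35,.07),f(555,10,.07));show('roll1b',f(175,105,.06),f(555,80,.06));show('roll3',f(187,240,.06),f(540,223,.06));show('roll3 bot',f(192,312,.06),f(545,292,.06))
E
```

```text
front [ 0.578  -0.0572] [ 0.686  -0.0421] 7.9 0.10908692528968485
railL in [ 0.5722 -0.053 ] [0.5628 0.0326] 96.3 0.08606278837941456
railR in [ 0.6969 -0.0658] [0.683  0.0416] 97.4 0.10828348232192361
railR out [ 0.714  -0.1219] [0.6945 0.0425] 96.8 0.1655073098902725
railL out [ 0.5694 -0.1311] [0.551  0.0317] 96.5 0.16383497110841738
roll1 [0.5663 0.0279] [0.6783 0.0428] 7.6 0.1130442512542549
roll1b [0.5673 0.0113] [0.6825 0.0269] 7.7 0.1162522942281378
roll3 [ 0.572  -0.0272] [ 0.6832 -0.0137] 6.9 0.11204161970021499
roll3 bot [ 0.5742 -0.0489] [ 0.6875 -0.0342] 7.4 0.11429206774596183
```

```bash
python3 -m pendant '[[0.3,-0.003,0.005,0.02,0,0,-0.03],[0.3,-0.006,0.01,0.05,0,0,-0.054],[0.3,-0.006,0.01,0.085,0,0,-0.054],[0.3,-0.006,0.01,0.115,0,0,-0.054],[0.3,-0.006,0.01,0.135,0,0,-0.054]]'
python3 -m pendant '[[0.3,0,0,0.003,0,0,0],[0.3,0,0,0.005,0,0,0],[0.3,0,0,0.006,0,0,0]]'
python3 -c "
from h import *
im=env.get_image('side');cv2.imwrite('pics/side2.png',cv2.resize(im['image'][140:310,260:470],None,fx=3.5,fy=3.5))"
```

```text
time_s: 8.48
position: [0.6412, -0.1246, 0.1317]
tool_rot: [[-0.129, 0.992, -0.002], [0.992, 0.129, 0.001], [0.001, -0.002, -1.0]]
ft_force: [1.2, 0.1, -2.2]
grip_width: 0.0454
gripper_force: 42.2
time_s: 8.85
position: [0.6419, -0.1249, 0.1283]
tool_rot: [[-0.129, 0.992, 0.002], [0.992, 0.129, -0.001], [-0.001, 0.002, -1.0]]
ft_force: [0.4, -0.2, -2.0]
grip_width: 0.0453
gripper_force: 42.1
```

View pics/side2.png

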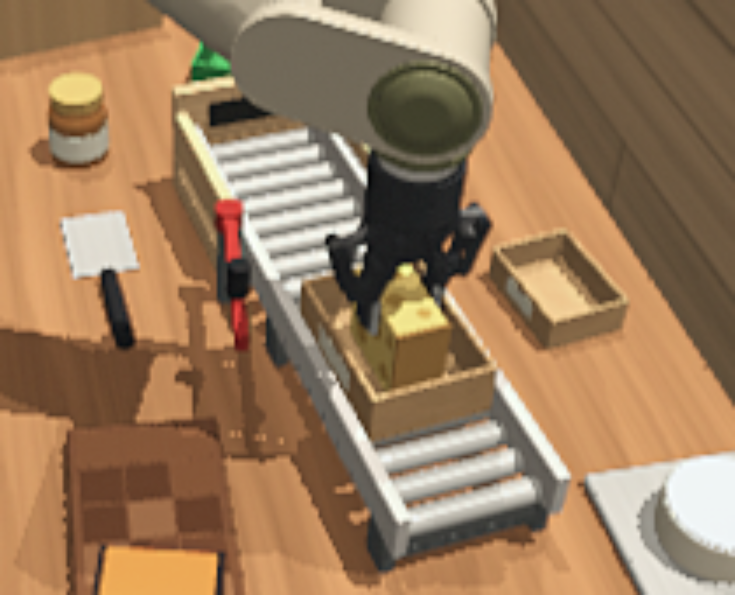

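The side view shows the cheese inside the carton, centred and just above the floor. I'll lower it to contact.

```bash
python3 -m pendant '[[0.3,0,0,0.0015,0,0,0],[0.3,0,0,0.0025,0,0,0],[0.3,0,0,0.0025,0,0,0]]'; python3 -m pendant '[[0.3,0,0,0.001,0,0,0],[0.3,0,0,0.002,0,0,0],[0.3,0,0,0.002,0,0,0]]'
```

```text
time_s: 9.28
position: [0.6415, -0.1247, 0.1248]
tool_rot: [[-0.129, 0.992, -0.0], [0.992, 0.129, 0.0], [0.0, -0.0, -1.0]]
ft_force: [0.2, -0.9, -2.1]
grip_width: 0.0455
gripper_force: 42.1
time_s: 9.65
position: [0.6417, -0.1249, 0.1239]
tool_rot: [[-0.129, 0.992, 0.001], [0.992, 0.129, -0.001], [-0.001, 0.001, -1.0]]
ft_force: [-1.9, -0.0, 5.2]
grip_width: 0.0455
gripper_force: 43.0
```

Contact. Release with a small opening, then lift clear.

```bash
python3 -m pendant '[[0.6,0,0,0,0,0,0],[0.66,0,0,0,0,0,0],[0.68,0,0,0,0,0,0],[0.68,0,0,0,0,0,0]]'; python3 -m pendant '[[0.68,0,0,-0.01,0,0,0],[0.68,0,0,-0.035,0,0,0],[0.68,0,0,-0.07,0,0,0],[0.68,0,0,-0.1,0,0,0],[0.5,0,0,-0.12,0,0,0]]'
python3 -c "
from h import *
print(env.tcp_to_tips)
for n in ['side','scene']:
  im=env.get_image(n);cv2.imwrite(f'pics/{n}3.png',im['image'])
  for t,z in [('carton',.06),('yellow_cheese',.064),('bar_knob',.126)]:
    for r in env.tip_of(n,t)[:2]: print(n,t,round(r['conf'],2),np.round(at(im,*r['centre'],z),3))
"
```

```text
time_s: 10.15
position: [0.6416, -0.1247, 0.1227]
tool_rot: [[-0.129, 0.992, -0.0], [0.992, 0.129, -0.0], [-0.0, -0.0, -1.0]]
ft_force: [-0.4, 0.6, 0.0]
grip_width: 0.0582
gripper_force: 0.0
time_s: 10.78
position: [0.6418, -0.1248, 0.2454]
tool_rot: [[-0.129, 0.992, 0.003], [0.992, 0.129, -0.001], [-0.001, 0.002, -1.0]]
ft_force: [-0.1, -0.7, -0.9]
grip_width: 0.0432
gripper_force: 0.0
0.017
side carton 0.97 [ 0.22  -0.335  0.06 ]
side carton 0.81 [ 0.632 -0.11   0.06 ]
side yellow_cheese 0.75 [ 0.647 -0.121  0.064]
side yellow_cheese 0.67 [ 0.395 -0.358  0.064]
side bar_knob 0.81 [ 0.519 -0.062  0.126]
scene carton 0.94 [0.86  0.033 0.06 ]
scene carton 0.92 [ 0.648 -0.106  0.06 ]
scene yellow_cheese 0.89 [ 0.645 -0.1    0.064]
scene yellow_cheese 0.61 [0.467 0.345 0.064]
scene bar_knob 0.67 [ 0.513 -0.066  0.126]
```

Now go behind the carton with closed fingers.

```bash
python3 -m pendant '[[0,-0.05,-0.001,0,0,0,0],[0,-0.09,-0.001,0,0,0,0],[0,-0.109,-0.001,0.02,0,0,0],[0,-0.109,-0.001,0.07,0,0,0],[0,-0.109,-0.001,0.11,0,0,0]]'
python3 -m pendant '[[0,0,0,0.02,0,0,0],[0,0,0,0.032,0,0,0],[0,0,0,0.032,0,0,0]]'
python3 -c "
from h import *
im=env.get_image('wrist');cv2.imwrite('pics/w4.png',im['image'])"
```

```text
time_s: 11.8
position: [0.6536, -0.2319, 0.1291]
tool_rot: [[-0.129, 0.992, -0.003], [0.992, 0.129, 0.002], [0.002, -0.003, -1.0]]
ft_force: [-0.3, 0.0, -0.5]
grip_width: -0.0
gripper_force: 0.0
time_s: 12.18
position: [0.6543, -0.2324, 0.0997]
tool_rot: [[-0.129, 0.992, -0.002], [0.992, 0.129, 0.001], [0.001, -0.001, -1.0]]
ft_force: [1.2, -0.6, 0.3]
grip_width: 0.0
gripper_force: 0.0
```

View pics/w4.png

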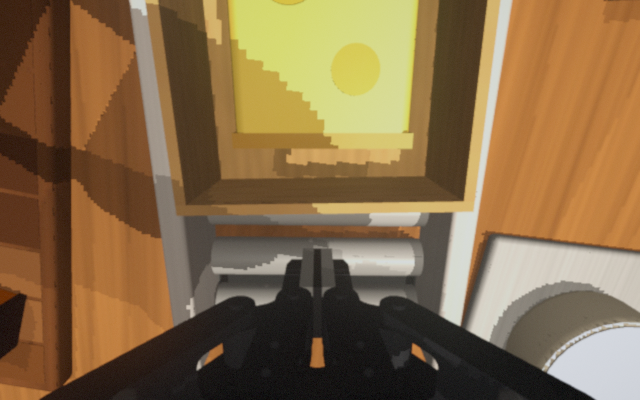

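The wrist view shows the cheese standing in the carton, with the fingertips (318,260) centred behind the rear wall (row 210). I'll push at about 40 mm/s.

```bash
python3 -m pendant '[[0,0.005,0,0,0,0,0],[0,0.01,0,0,0,0,0],[0,0.014,0,0,0,0,0],[0,0.017,0,0,0,0,0],[0,0.019,0,0,0,0,0]]' | grep -E 'pos|ft'
python3 -m pendant '[[0,0.002,0,0,0,0,0],[0,0.004,0,0,0,0,0],[0,0.006,0,0,0,0,0],[0,0.009,0,0,0,0,0],[0,0.012,0,0,0,0,0]]' | grep -E 'pos|ft'
python3 -m pendant '[[0,0.004,0,0,0,0,0],[0,0.008,0,0,0,0,0],[0,0.012,0,0,0,0,0],[0,0.017,0,0,0,0,0],[0,0.022,0,0,0,0,0]]' | grep -E 'pos|ft'
python3 -m pendant '[[0,0.005,0,0,0,0,0],[0,0.01,0,0,0,0,0],[0,0.015,0,0,0,0,0],[0,0.02,0,0,0,0,0],[0,0.025,0,0,0,0,0]]' | grep -E 'pos|ft'
python3 -c "
from h import *
im=env.get_image('wrist');cv2.imwrite('pics/w5.png',im['image'])"
```

```text
position: [0.6521, -0.2139, 0.1009]
ft_force: [-0.2, -0.2, -0.4]
position: [0.6506, -0.2021, 0.1008]
ft_force: [-0.8, -0.4, -0.3]
position: [0.6478, -0.1801, 0.1009]
ft_force: [1.2, -1.1, 0.5]
position: [0.6445, -0.1553, 0.1008]
ft_force: [1.4, -1.2, -0.5]
```

View pics/w5.png

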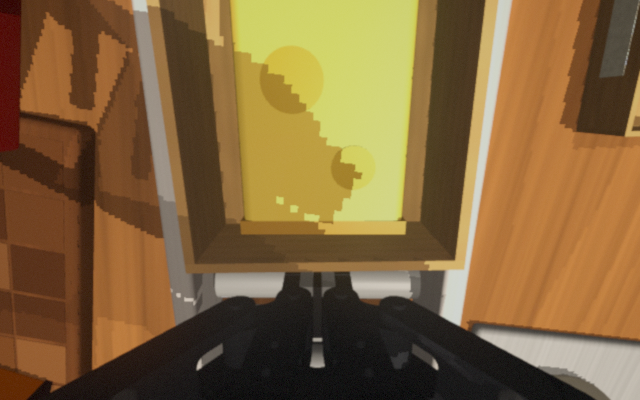

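Contact is made and the carton is moving straight with the cheese upright. Continue.

```bash

python3 -m pendant '[[0,0.005,0,0,0,0,0],[0,0.01,0,0,0,0,0],[0,0.015,0,0,0,0,0],[0,0.02,0,0,0,0,0],[0,0.025,0,0,0,0,0]]' | grep -E 'pos|ft'
python3 -m pendant '[[0,0.005,0,0,0,0,0],[0,0.01,0,0,0,0,0],[0,0.015,0,0,0,0,0],[0,0.02,0,0,0,0,0],[0,0.025,0,0,0,0,0]]' | grep -E 'pos|ft'
python3 -m pendant '[[0,0.005,0,0,0,0,0],[0,0.01,0,0,0,0,0],[0,0.015,0,0,0,0,0],[0,0.02,0,0,0,0,0],[0,0.025,0,0,0,0,0]]' | grep -E 'pos|ft'
python3 -m pendant '[[0,0.005,0,0,0,0,0],[0,0.01,0,0,0,0,0],[0,0.015,0,0,0,0,0],[0,0.02,0,0,0,0,0],[0,0.025,0,0,0,0,0]]' | grep -E 'pos|ft'
python3 -m pendant '[[0,0.005,0,0,0,0,0],[0,0.01,0,0,0,0,0],[0,0.015,0,0,0,0,0],[0,0.02,0,0,0,0,0],[0,0.025,0,0,0,0,0]]' | grep -E 'pos|ft'
python3 -m pendant '[[0,0.005,0,0,0,0,0],[0,0.01,0,0,0,0,0],[0,0.015,0,0,0,0,0],[0,0.02,0,0,0,0,0],[0,0.025,0,0,0,0,0]]' | grep -E 'pos|ft'
python3 -m pendant '[[0,0.005,0,0,0,0,0],[0,0.01,0,0,0,0,0],[0,0.015,0,0,0,0,0],[0,0.02,0,0,0,0,0],[0,0.025,0,0,0,0,0]]' | grep -E 'pos|ft'
python3 -c "
from h import *
print(env.observe()['q'])
im=env.get_image('scene');cv2.imwrite('pics/s6.png',cv2.resize(im['image'][130:300,180:400],None,fx=3.4,fy=3.4))"
```

```text
position: [0.6413, -0.1305, 0.1008]
ft_force: [0.7, -0.9, -0.6]
position: [0.6381, -0.1057, 0.1008]
ft_force: [1.8, -0.2, -1.0]
position: [0.6349, -0.0809, 0.1008]
ft_force: [0.7, -0.6, 0.1]
position: [0.6317, -0.0561, 0.1008]
ft_force: [1.0, -1.1, 0.1]
position: [0.6284, -0.0313, 0.1008]
ft_force: [1.3, -0.7, 0.9]
position: [0.6252, -0.0065, 0.1008]
ft_force: [1.0, -1.1, 0.0]
position: [0.622, 0.0183, 0.1008]
ft_force: [0.8, -0.9, 0.2]
[-9.20016285e+00  3.65003527e+01  7.42349834e+01 -2.26130747e-04
  6.92635903e+01 -1.65947088e+01]
```

View pics/s6.png

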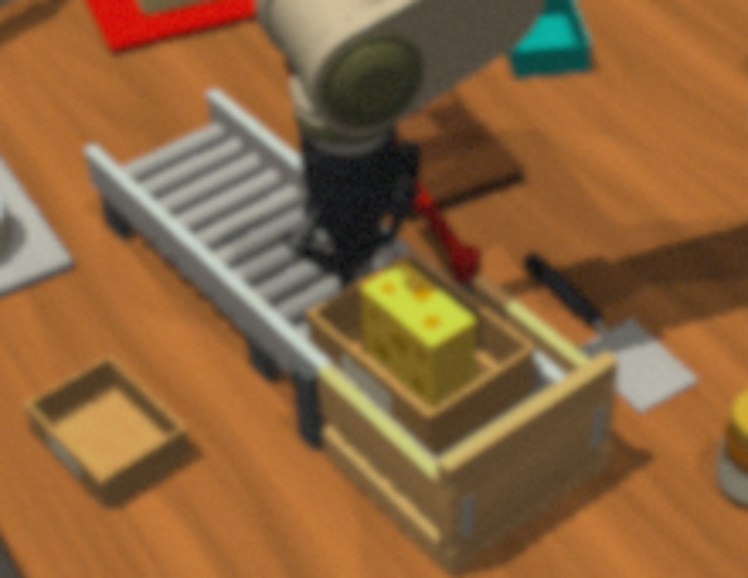

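The scene crop shows the carton entering the bay with the cheese upright and about 4–5 cm to go. I'll slow down towards the end.

```bash

python3 -m pendant '[[0,0.005,0,0,0,0,0],[0,0.01,0,0,0,0,0],[0,0.015,0,0,0,0,0],[0,0.02,0,0,0,0,0],[0,0.024,0,0,0,0,0]]' | grep -E 'pos|ft'
python3 -m pendant '[[0,0.003,0,0,0,0,0],[0,0.006,0,0,0,0,0],[0,0.009,0,0,0,0,0],[0,0.012,0,0,0,0,0],[0,0.014,0,0,0,0,0]]' | grep -E 'pos|ft'
python3 -m pendant '[[0,0.002,0,0,0,0,0],[0,0.004,0,0,0,0,0],[0,0.006,0,0,0,0,0]]' | grep -E 'time|pos|ft'
```

```text
position: [0.6189, 0.0421, 0.1008]
ft_force: [0.4, -1.7, -0.8]
position: [0.6171, 0.0558, 0.1008]
ft_force: [0.5, -1.1, 0.5]
time_s: 20.82
position: [0.6164, 0.0617, 0.1008]
ft_force: [0.6, -0.2, -0.0]
```

```bash

python3 -m pendant '[[0,0.002,0,0,0,0,0],[0,0.003,0,0,0,0,0]]' | grep -E 'pos|ft'
python3 -m pendant '[[0,0.001,0,0,0,0,0],[0,0.002,0,0,0,0,0]]' | grep -E 'pos|ft'
python3 -m pendant '[[0,0.001,0,0,0,0,0],[0,0.002,0,0,0,0,0]]' | grep -E 'pos|ft'
python3 -m pendant '[[0,0.001,0,0,0,0,0],[0,0.002,0,0,0,0,0]]' | grep -E 'pos|ft'
```

```text
position: [0.616, 0.0644, 0.1009]
ft_force: [0.6, -3.4, 0.1]
position: [0.6156, 0.0646, 0.1009]
ft_force: [-1.5, -13.2, 1.1]
position: [0.6151, 0.0648, 0.1009]
ft_force: [-4.3, -23.2, 2.1]
position: [0.6147, 0.065, 0.1009]
ft_force: [-6.4, -31.9, 3.2]
```

Force rise at y≈0.064 means the carton is against the back board. Back off, lift, and go above the knob.

```bash

python3 -m pendant '[[0,-0.004,0,0,0,0,0],[0,-0.007,0,0,0,0,0],[0,-0.02,0,0,0,0,0],[0,-0.03,0,0,0,0,0],[0,-0.03,0,-0.03,0,0,0]]' | grep -E 'pos|ft'
python3 -m pendant '[[0,0,0,-0.05,0,0,0],[0,-0.01,-0.02,-0.09,0,0,0.06],[0.5,-0.03,-0.055,-0.11,0,0,0.14],[0.5,-0.055,-0.09,-0.11,0,0,0.22],[0.5,-0.074,-0.113,-0.11,0,0,0.286]]' | grep -E 'pos|ft'
python3 -m pendant '[[0.5,0,0,0,0,0,0],[0.5,0,0,0,0,0,0]]'
python3 - <<'E'
from h import *
for n in ['wrist','side','scene']:
  im=env.get_image(n);cv2.imwrite(f'pics/{n}7.png',im['image'])
  for t,z in [('carton',.06),('yellow_cheese',.064),('bar_knob',.126)]:
    for r in env.tip_of(n,t)[:3]: print(n,t,round(r['conf'],2),np.round(r['centre']),np.round(at(im,*r['centre'],z),3))
E
```

```text
position: [0.6183, 0.0397, 0.1291]
ft_force: [0.4, 0.6, 0.6]
position: [0.5153, -0.0483, 0.2413]
ft_force: [0.1, -0.3, 0.1]
time_s: 23.32
position: [0.517, -0.0471, 0.2409]
tool_rot: [[0.156, 0.988, 0.001], [0.988, -0.156, 0.0], [0.0, 0.0, -1.0]]
ft_force: [-0.5, -0.2, -0.5]
grip_width: 0.0427
gripper_force: 0.0
wrist carton 0.67 [613.  98.] [ 0.79  -0.009  0.06 ]
wrist bar_knob 0.83 [325. 221.] [ 0.521 -0.061  0.126]
wrist bar_knob 0.56 [417.  40.] [0.601 0.056 0.126]
side carton 0.95 [230. 327.] [ 0.217 -0.332  0.06 ]
side carton 0.72 [338. 161.] [0.645 0.329 0.06 ]
side carton 0.65 [417. 225.] [ 0.805 -0.071  0.06 ]
side yellow_cheese 0.62 [342. 190.] [0.613 0.142 0.064]
side yellow_cheese 0.16 [356. 238.] [ 0.601 -0.095  0.064]
side bar_knob 0.77 [327. 217.] [ 0.52  -0.051  0.126]
scene carton 0.85 [356. 339.] [0.678 0.433 0.06 ]
scene carton 0.83 [312. 252.] [0.619 0.156 0.06 ]
scene carton 0.74 [210. 261.] [0.86  0.038 0.06 ]
scene yellow_cheese 0.96 [317. 251.] [0.607 0.164 0.064]
scene yellow_cheese 0.65 [355. 226.] [0.467 0.145 0.064]
scene yellow_cheese 0.43 [274. 228.] [0.663 0.026 0.064]
scene bar_knob 0.67 [315. 250.] [0.642 0.206 0.126]
```

View pics/wrist7.png

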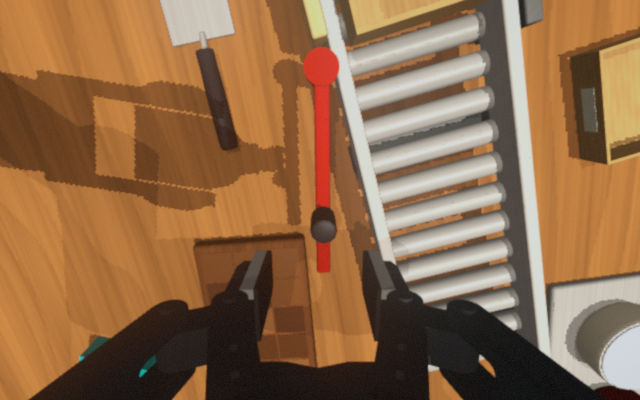

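The wrist view shows the bar: hinge disc at (321,66), knob top at about (323,232), tip at (323,270). The tool's y is square to it.

```bash
python3 - <<'E'
from h import *
im=env.get_image('wrist');s=env.observe();R=np.array(s['tool_rot']);p=np.array(s['position'])
h=at(im,321,66,.109);t=at(im,324,271,.108);k=at(im,324,231,.144);kk=at(im,325,221,.126)
for n,q in zip('htkK',(h,t,k,kk)): print(n,np.round(q,4),'tool shift',np.round(R.T@(q-p),4))
e=h+(t-h)*115/168;print('knob by bar',e,R.T@(e-p),np.linalg.norm(t-h),'bar angle',np.degrees(np.arctan2(*(t-h)[[1,0]])),s['q'][5])
E
```

```text
h [0.5354 0.0518 0.109 ] tool shift [0.1007 0.0031 0.1318]
t [ 0.5127 -0.1129  0.108 ] tool shift [-0.0655  0.0064  0.1328]
k [ 0.5197 -0.0618  0.144 ] tool shift [-0.0139  0.0053  0.0968]
K [ 0.521  -0.0607  0.126 ] tool shift [-0.0126  0.0065  0.1148]
knob by bar [ 0.51984147 -0.06092706  0.10831548] [-0.01307886  0.00535976  0.13252616] 0.16629362971793202 bar angle -97.86632829727006 -9.31550839016929
```

```bash

python3 -m pendant '[[0.5,-0.0135,0.0055,0.03,0,0,0],[0.5,-0.0135,0.0055,0.06,0,0,0],[0.5,-0.0135,0.0055,0.085,0,0,0],[0.5,-0.0135,0.0055,0.105,0,0,0],[0.5,-0.0135,0.0055,0.11,0,0,0]]' | grep -E 'pos|ft'
python3 -m pendant '[[0.28,0,0,0,0,0,0],[0.28,0,0,0,0,0,0],[0.28,0,0,0,0,0,0]]' 20
python3 -m pendant '[[0.28,0.0009,0.014,0,0,0,-0.122],[0.28,0.0034,0.0278,0,0,0,-0.244],[0.28,0.0076,0.0412,0,0,0,-0.367],[0.28,0.0135,0.054,0,0,0,-0.489],[0.28,0.0208,0.066,0,0,0,-0.611]]'
```

```text
position: [0.5195, -0.0613, 0.1299]
ft_force: [-0.2, -0.2, 0.8]
time_s: 24.98
position: [0.5201, -0.0614, 0.1315]
tool_rot: [[0.156, 0.988, 0.001], [0.988, -0.156, -0.0], [-0.0, 0.001, -1.0]]
ft_force: [0.4, 0.8, -0.2]
grip_width: 0.0238
gripper_force: 0.0
time_s: 25.6
position: [0.5885, -0.051, 0.1311]
tool_rot: [[-0.442, 0.897, -0.001], [0.897, 0.442, 0.0], [0.0, -0.0, -1.0]]
ft_force: [-2.1, 1.1, -0.2]
grip_width: 0.0239
gripper_force: 0.7
```

```bash

python3 -m pendant '[[0.28,0.0009,0.014,0,0,0,-0.122],[0.28,0.0034,0.0278,0,0,0,-0.244],[0.28,0.0076,0.0412,0,0,0,-0.367],[0.28,0.0135,0.054,0,0,0,-0.489],[0.28,0.0208,0.066,0,0,0,-0.611]]' | grep -E 'pos|ft|force'
python3 -m pendant '[[0.28,0.0009,0.014,0,0,0,-0.122],[0.28,0.0034,0.0278,0,0,0,-0.244],[0.28,0.0076,0.0412,0,0,0,-0.367],[0.28,0.0135,0.054,0,0,0,-0.489],[0.28,0.0208,0.066,0,0,0,-0.611]]'
python3 -m pendant '[[0.28,0,0.001,0,0,0,0],[0.28,0,0.002,0,0,0,0]]' | grep -E 'pos|ft|force'
python3 -m pendant '[[0.28,0,0.001,0,0,0,0],[0.28,0,0.002,0,0,0,0]]' | grep -E 'pos|ft|force'
python3 -c "
from h import *
im=env.get_image('wrist');cv2.imwrite('pics/w8.png',im['image'])"
```

```text
position: [0.6385, -0.0033, 0.131]
ft_force: [-1.4, -1.2, -0.0]
gripper_force: 0.7
time_s: 26.85
position: [0.6523, 0.0645, 0.131]
tool_rot: [[-0.994, -0.109, 0.0], [-0.109, 0.994, -0.001], [-0.0, -0.001, -1.0]]
ft_force: [-1.7, -1.9, -0.4]
grip_width: 0.0238
gripper_force: 0.7
position: [0.6522, 0.066, 0.131]
ft_force: [0.0, -1.2, -0.4]
gripper_force: 0.0
position: [0.652, 0.0678, 0.131]
ft_force: [0.2, -1.1, -0.1]
gripper_force: 0.6
```

View pics/w8.png

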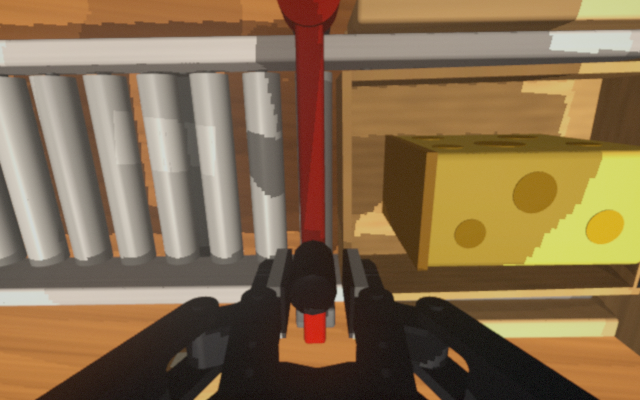

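The bar is nearly across the mouth, with a gap of about 15 px to the carton rear wall and the cheese upright. Keep pressing until the stop is felt.

```bash

python3 -m pendant '[[0.28,0,0.001,0,0,0,0],[0.28,0,0.002,0,0,0,-0.01]]' | grep -E 'pos|ft'
python3 -m pendant '[[0.28,0,0.001,0,0,0,0],[0.28,0,0.002,0,0,0,-0.01]]' | grep -E 'pos|ft'
python3 -m pendant '[[0.28,0,0.001,0,0,0,0],[0.28,0,0.002,0,0,0,-0.01]]' | grep -E 'pos|ft'
```

```text
position: [0.6519, 0.0683, 0.131]
ft_force: [-0.2, -11.9, 0.3]
position: [0.6518, 0.0685, 0.1309]
ft_force: [0.7, -20.6, -0.8]
position: [0.6517, 0.0687, 0.1309]
ft_force: [-0.3, -28.4, 0.4]
```

Stop felt. Relax, open, lift, and check.

```bash

python3 -m pendant '[[0.28,0,-0.004,0,0,0,0.01],[0.3,0,-0.007,0,0,0,0.02],[0.45,0,-0.007,0,0,0,0.02],[0.5,0,-0.007,0,0,0,0.02],[0.5,0,-0.007,0,0,0,0.02]]' | grep -E 'pos|ft|wid'
python3 -m pendant '[[0.5,0,0,-0.01,0,0,0],[0.5,0,0,-0.04,0,0,0],[0.5,0,0,-0.08,0,0,0],[0.5,0,0,-0.12,0,0,0],[0.5,0.03,0,-0.15,0,0,0]]' | grep -E 'pos|ft'
python3 -m pendant '[[0.5,0.05,0,0,0,0,0],[0.5,0.1,0,0,0,0,0],[0.5,0.14,0,0,0,0,0],[0.5,0.14,0,0,0,0,0],[0.5,0.14,0,0,0,0,0]]'
python3 - <<'E'
from h import *
im=env.get_image('wrist');w=im['image'];s=env.get_image('side')['image'][130:290,250:460]
a=cv2.resize(w,(640,400));b=cv2.resize(s,(263,200));c=env.get_image('scene')['image'][150:310,200:410];c=cv2.resize(c,(263,200))
o=np.zeros((600,640,3),np.uint8);o[:400]=a;o[400:,:263]=b;o[400:,300:563]=c;cv2.imwrite('pics/fin.png',o)
E
```

```text
position: [0.6521, 0.0677, 0.1308]
ft_force: [0.1, -0.1, 0.1]
grip_width: 0.0429
position: [0.6228, 0.0638, 0.2828]
ft_force: [1.0, -0.3, -1.3]
time_s: 30.02
position: [0.4839, 0.0477, 0.2815]
tool_rot: [[-0.993, -0.115, 0.002], [-0.115, 0.993, -0.0], [-0.002, -0.0, -1.0]]
ft_force: [-0.0, -0.4, -0.5]
grip_width: 0.0426
gripper_force: 0.0
```

View pics/fin.png

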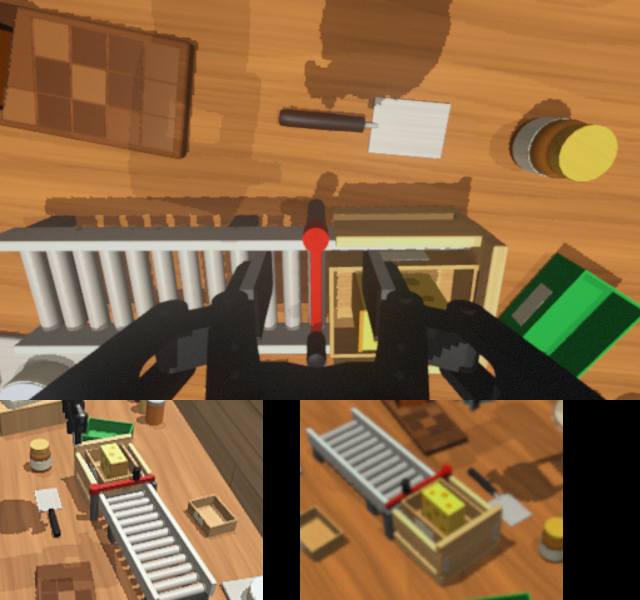

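The picture shows the bar straight across the mouth, parallel to the rollers. The carton's rear edge at (330,268) is about 15 mm from the bar's centreline, as expected when home. The cheese is upright, and the jar and spatula are where they were.

```bash
python3 -c "
from rig import env
print(env.close_job())"
```

```text
the job is handed in; nothing more can be done
None
```

The job is handed in at about 30 s: the yellow cheese stands upright in the carton, which was pushed slowly until it met the back board, and the red bar was then swung closed onto its stop; the orange cheese, jar and spatula were never touched.

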